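Shut and lock the belt-drive inspection cover

ROBOT

A 7-joint arm with a two-finger parallel gripper is mounted at the origin on the work surface. World frame = base frame: x ahead of the robot, y to its left, z up, the work surface at z = 0. Lengths are in m, angles in rad, forces in N, time in s.
With the tool pointing down it reaches from about 0.4 to 0.85 m from the base axis. Payload 4.5 kg.
Tool frame: the origin (TCP) lies on the centre line of the jaws, within the pads' length; the fingertips stand r.tips_ahead ahead of it and the grasp point (between the pads) is the TCP (r.tips_ahead is the distance from the TCP to the fingertips, in m); z points along the fingers, y is the direction in which the jaws open and shut (so a half turn about z gives the same grasp; the last joint's range is limited). The gripper opens to 88 mm and grips with 3 to 60 N. Pads are 18 mm wide; open, the fingers measure 123 mm over their backs; the gripper's body (75 mm by 187 mm) begins 45 mm behind the grasp point.
Start: joints at [-1.295, 0.689, -0.195, 1.565, 0.157, 0.902, -0.215], TCP at [0.15, 0.607, 0.258] pointing down, gripper open.
Joint ranges: [-3.01, 3.01], [-0.46, 2.08], [-1.47, 1.51], [0.13, 2.56], [-1, 4.14], [0.04, 2.09], [-2.66, 2.66]. Speed limits (rad/s): [2.57, 2.57, 3.14, 3.14, 3.14, 3.14, 3.14].

INTERFACE

Orientations are given as a unit quaternion [x, y, z, w].
In Python, from plant import r gives the robot as it stands.
- The arm moves only by the shell command python3 -m inch 'ROWS' [FORCE]. ROWS is JSON, a list of rows, each a list of 5 numbers: the shift along the world's x, y, z in units of 25 mm (1.0 is 25 mm), then the turn about the world's z in units of 6 degrees (1.0 is 6 degrees), then the finger opening in mm, from 0 to 88.1. A call has 1 to 5 rows; each row shifts and turns the commanded pose from where the row before left it; what a row does not reach is not made up. A row lasts 1/10 s, in which the tool goes at most 50 mm and 8.59 degrees, less where a joint would pass 70% of its speed; a pose out of reach is approached as far as the arm can. A call is refused whole if a number of a shift passes 1 or a number of a turn 1, either way. A call with a gripper value outside its range is refused whole. The fingers move at their own pace and stop on an object; FORCE is the grip in N (left out, the last holds). Time passes only in rows, so rows that do not move let the fingers close. It gives the time, the measured TCP pose, the force and the opening at its end, in the units of the state.
- r.get_state(): the state, without advancing time (a new reading comes with each control period).
- r.snapshot(name): name is "scene" or "top" or "wrist"; returns a dict with "pixels" (480x640x3 uint8, red, green, blue), "range_z" (480x640 float32, m along the optical axis (not along the pixel's ray), 0 where there is no reading), "K" (3x3 intrinsics, pixels), "k1" (the pictures are not rectified: a ray, as slopes to the right and down, at radius r is drawn at 1 + k1 r^2 times it, then the intrinsics apply), "position" and "attitude" of the camera in the world. Camera axes: x right, y up, looking along -z (the intrinsics and any distortion apply to the point x, -y, -z); pixel columns grow to the right and rows downward; lengths in m; the calibration is good to about 2 mm. A picture is of the moment at which its call begins.
- r.finish_job(): hands the job in, once; it reports no verdict.
The state is a dict: "clock": time; "q": joint angles; "qd": joint speeds; "joint_torque": joint torques, N m; "tool_pos": TCP position; "eef_rot": TCP orientation; "contact_force": force on the tool from outside, world axes, zero at the start; "moment": the same for the moment, N m; "opening": opening from 0.0 (shut) to 1.0 (fully open).
Only numpy, scipy, OpenCV 4.12 (cv2) and the standard library are available. Lean on these libraries where they do the work, as an engineer would, in place of code of your own. Each camera call takes 0.05 s, during which the arm holds its last target. There are 200 camera calls.

TASK

The inspection cover of the green belt-drive housing has been left ajar. Push it down fully shut with the fingertips, then set a fingertip in the slot of its quarter-turn fastener and turn the fastener clockwise to its stop, so that the cover is locked. Do not raise the cover any further or turn the fastener much before the cover is shut, and leave the tin, the tray, the jar and the spanner where they are.

Things in the scene. Friction and masses are not known exactly. Their poses are not given: they have to be found in the camera images.
- housing: Green steel housing fixed to the bench, a box 260 x 260 x 103 mm (foot flange 300 x 300 x 8 mm). Origin: centre of its underside; z up, x from the cover's free edge (robot's side) to its hinge. The hinge axis runs along y at x = +128, z = 104 mm. A grey motor 102 mm across sticks out 130 mm at +x. A lip inside the free edge catches the fastener's cam tongue.
- cover (a joint): Opening angle of the cover, rad: 0 fully shut, growing as its free edge (housing's -x side) rises; starts at 0.25 to 0.5. Aluminium plate 258 x 260 x 6 mm, bare but for the fastener. A stiff friction hinge keeps it at any angle; about 2 to 6 N down on a corner pad closes it. Shut, the plate's top is 110 mm above the bench.
- fastener (a joint): Angle, rad: 0 unlocked (slot parallel to the hinge), growing clockwise seen from above to a hard stop at 1.571, locked (slot at right angles to the hinge, its ends at two green ticks). Starts at 0 to 0.35, stays where left; turning takes 0.12 N m. From about 0.7 its tongue passes under the housing's lip; it cannot while the free edge is over 4 mm open, and turned first it blocks shutting.
- slot (a point): Centre of the slot on the turning axis, level with the fastener's top; z along the axis, y along the slot. Steel disc 105 mm across; straight orange-floored slot through its centre, 36 wide, 105 long, 14 mm deep; a fixed black bezel (108 inside, 128 outside, as high) closes its ends. The axis is 175 mm from the hinge axis, midway across; top 18 mm above the plate, 128 above the bench when shut.
- pad_left (a point): Centre of the flat black rubber pad (40 x 46 mm) on top of the cover near its free edge, on the housing's +y side: a place to push. 236 mm from the hinge axis, 26 mm from the free edge, 99 mm to +y of the middle; z points out of the plate.
- pad_right (a point): The same pad on the housing's -y side, 99 mm to -y of the middle.
- tin: Bystander: loose steel tin, 76 mm across and 85 mm high, brush handles in it reaching 150 mm; origin at the centre of its underside.
- tray: Bystander: loose aluminium tray 150 x 100 x 35 mm with a few metal parts fixed in it; origin at the centre of its underside.
- jar: Bystander: loose amber jar with black cap, 60 mm across, 100 mm high; origin at the centre of its underside.
- spanner: Bystander: loose steel spanner 170 mm long lying on the bench between the robot and the housing; origin under its middle.

How it is judged:
By the outcome, as a careful person would: the job done as asked, in the order asked, and still so for the second after the job is handed in, with the robot touching nothing.
It also fails if it takes over 46 s, if anything falls off the work surface, if the arm or the gripper's body presses on something with over 40 N, if the wrist force passes 120 N, or if a joint passes its speed limit or range.

## Working session

There is one attempt and no reset: what is moved stays moved. The work goes in short steps, Python scripts to look and compute and a shell command to move; the robot and the scene stay as the last step left them, time stands still between calls to the robot, and variables do not carry over. Pictures are saved under pics/ and viewed, about 8 in all and at most 12, crops included, and the job is handed in when it is done.

```bash
mkdir -p pics; ls; cat > h.py <<'E'
import numpy as np, cv2
from scipy.spatial.transform import Rotation as R
from plant import r
def snap(n,f=None):
    s=r.snapshot(n)
    if f: cv2.imwrite('pics/'+f,s['pixels'][:,:,::-1])
    return s
def cloud(s):
    h,w=s['range_z'].shape
    u,v=np.meshgrid(np.arange(w),np.arange(h))
    K=np.array(s['K'],float); k=float(s['k1'])
    xy=cv2.undistortPoints(np.stack([u,v],-1).reshape(-1,1,2).astype(float),K,np.array([k,0,0,0,0.])).reshape(h,w,2)
    z=s['range_z']
    p=np.stack([xy[...,0]*z,-xy[...,1]*z,-z],-1)
    a=np.array(s['attitude'],float)
    M=a if a.shape==(3,3) else R.from_quat(a).as_matrix()
    return p@M.T+np.array(s['position'])
E
python3 - <<'E'
from h import *
print(r.tips_ahead,r.get_state())
for n in('scene','top'):
    s=snap(n,n+'0.png'); print(n,s['position'],s['attitude'],s['k1'])
    np.savez('pics/'+n+'0.npz',c=cloud(s),p=s['pixels'])
E
```

```text
pics
0.019 {'clock': 0.0, 'q': array([-1.29519101,  0.68996791, -0.19450207,  1.56635405,  0.15727743,
        0.90249946, -0.21509525]), 'qd': array([-0.00106613, -0.00113994,  0.00155569, -0.00033184, -0.00034612,
       -0.00297734,  0.00016043]), 'joint_torque': array([-2.92066952e-04, -5.27567768e+01, -1.26708515e+00, -1.53432083e+01,
       -5.26135869e-02,  6.43111693e-03,  1.65874617e-04]), 'tool_pos': array([0.1495626 , 0.60621814, 0.25691706]), 'eef_rot': array([ 1.20574928e-01,  9.92703803e-01, -9.18914078e-04, -4.81372844e-05]), 'contact_force': array([ 0.72954769, -1.16421804,  0.3515709 ]), 'moment': array([0.01120226, 0.03709579, 0.0504352 ]), 'opening': 1.0051888609889559}
scene [0.9742016  0.73579377 0.84922951] [0.09713257 0.38758854 0.88189751 0.25019428] 0.06780248764157253
top [0.47688289 0.02932472 1.15214188] [-0.0283102   0.03455165  0.71323648 -0.69949871] -0.1567918379165667
```

View pics/top0.png

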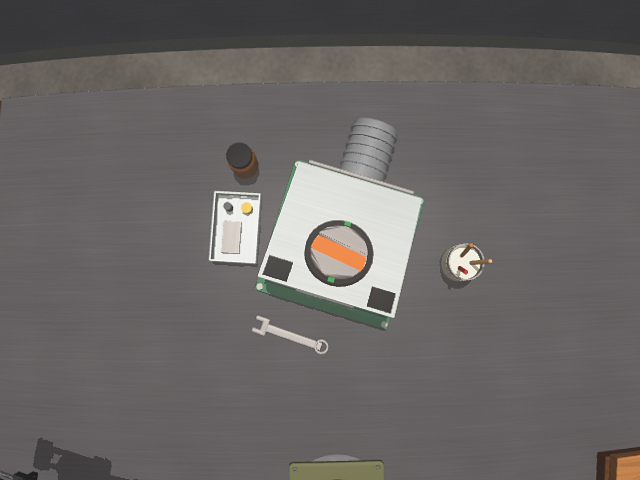

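View pics/scene0.png

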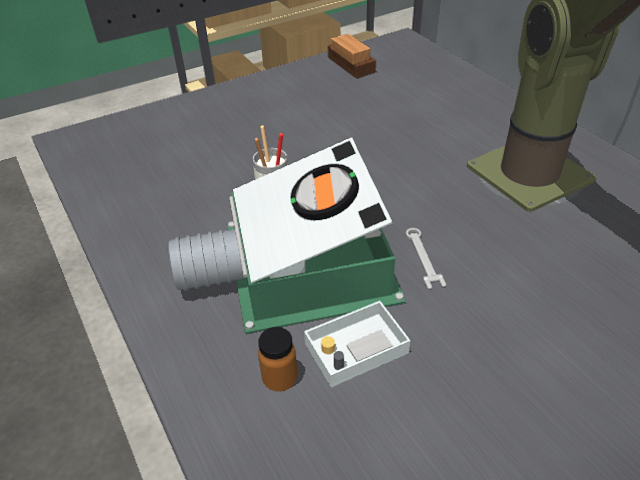

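The top view shows the housing's hinge side up (world +x), pads at (278,268) and (381,299), the disc at (339,253), its slot nearly parallel to the hinge. The tin, tray, jar and spanner all stand clear of the cover.

```bash
python3 - <<'E'
from h import *
for n in('top','scene'):
    d=np.load(f'pics/{n}0.npz'); c=d['c']; p=d['p'].astype(int)
    hsv=cv2.cvtColor(d['p'],cv2.COLOR_RGB2HSV)
    if n=='top':
        reg=[(262,255,294,282),(366,286,398,312)]; disc=(300,215,378,290); pl=[(300,180),(380,205),(280,235),(400,235),(330,297),(390,260)]
    else:
        reg=[(355,202,388,230),(330,140,358,163)]; disc=(285,160,362,222); pl=[(250,215),(255,260),(320,250),(350,240),(260,195),(340,220)]
    P=np.array([c[v,u] for u,v in pl]); m=P.mean(0); nn=np.linalg.svd(P-m)[2][2]; nn*=np.sign(nn[2])
    print(n,'normal',nn.round(3),'tilt',np.arccos(nn[2]),'res',((P-m)@nn).round(4), 'dir free',np.degrees(np.arctan2(nn[1],nn[0])))
    for x0,y0,x1,y1 in reg:
        M=(p[y0:y1,x0:x1].max(-1)<50); print('pad',np.median(c[y0:y1,x0:x1][M],0).round(4),c[y0:y1,x0:x1][M].mean(0).round(4),M.sum())
    x0,y0,x1,y1=disc
    h=hsv[y0:y1,x0:x1]; C=c[y0:y1,x0:x1]
    M=(h[...,0]<15)&(h[...,1]>150)&(h[...,2]>120); o=C[M]; k=o.mean(0)
    print('orange',k.round(4),M.sum(),'dir',np.linalg.svd(o-k,full_matrices=False)[2][0].round(3))
    M=p[y0:y1,x0:x1].max(-1)<60; b=C[M]; print('bezel',((b.min(0)+b.max(0))/2).round(4),b.min(0).round(3),b.max(0).round(3))
E
```

```text
top normal [ 0.302 -0.104  0.948] tilt 0.3246263264840544 res [ 0.0025 -0.0024 -0.0025  0.0014  0.0013 -0.0004] dir free -18.97510442438315
pad [nan nan nan] [nan nan nan] 0
pad [nan nan nan] [nan nan nan] 0
orange [ 0.5435 -0.0085  0.1742] 793 dir [-0.075  0.034  0.997]
bezel [0.5074 0.0137 0.1866] [ 0.483 -0.027  0.181] [0.532 0.054 0.193]
scene normal [ 0.295 -0.099  0.95 ] tilt 0.3163389568594362 res [-0.0026  0.0007  0.0009 -0.0014  0.0018  0.0005] dir free -18.460941285164417
pad [0.5152 0.1039 0.1864] [0.5174 0.107  0.1888] 255
pad [ 0.4546 -0.0834  0.1869] [ 0.4577 -0.0779  0.1906] 191
orange [ 0.5453 -0.0046  0.1773] 552 dir [0.399 0.696 0.597]
bezel [0.7257 0.3331 0.4997] [ 0.477 -0.07   0.15 ] [0.974 0.736 0.849]
  return _methods._mean(a, axis=axis, dtype=dtype,
  ret = um.true_divide(
<stdin>:12: RuntimeWarning: Mean of empty slice.
```

Cross-check: the pads are 197 mm apart (198 given) and the tilt of 0.32 fits the pad height. That gives a housing yaw of about -17.6°, the hinge at (0.697,-0.057), the shut slot at about (0.530,-0.004), and the left pad when shut at (0.502,0.108). I'm moving over the left pad with the fingers closed.

```bash
python3 -m inch '[[0.7,-1,0,0,0],[0.7,-1,0,0,0],[0.7,-1,0,0,0],[0.7,-1,0,0,0],[0.7,-1,0,0,0]]' 20
python3 -m inch '[[0.7,-1,0,0,0],[0.7,-1,0,0,0],[0.7,-1,0,0,0],[0.7,-1,0,0,0],[0.7,-1,0,0,0]]'
python3 -m inch '[[0.7,-1,0,0,0],[0.7,-1,0,0,0],[0.7,-1,0,0,0],[0.7,-1,0,0,0],[0.7,-1,0,0,0]]'
python3 -m inch '[[0.7,-1,0,0,0],[0.7,-1,0,0,0],[0.7,-1,0,0,0],[0.7,-1,0,0,0],[0.7,-1,0,0,0]]'
python3 -m inch '[[0,0,0,0,0],[0,0,0,0,0]]'
```

```text
clock: 0.6
tool_pos: [0.2377, 0.4805, 0.2574]
eef_rot: [0.121, 0.993, -0.0, -0.0]
contact_force: [0.3, -0.0, -0.2]
opening: 0.569
clock: 1.1
tool_pos: [0.3251, 0.3555, 0.2575]
eef_rot: [0.121, 0.993, -0.0, -0.0]
contact_force: [0.0, 0.1, 1.3]
opening: 0.116
clock: 1.6
tool_pos: [0.4126, 0.2306, 0.2575]
eef_rot: [0.121, 0.993, -0.0, -0.0]
contact_force: [0.4, 0.0, -0.5]
opening: 0.002
clock: 2.1
tool_pos: [0.5, 0.1056, 0.2575]
eef_rot: [0.121, 0.993, -0.0, -0.0]
contact_force: [-0.6, 0.4, 0.0]
opening: 0.003
clock: 2.3
tool_pos: [0.4994, 0.1065, 0.2574]
eef_rot: [0.121, 0.993, 0.0, -0.0]
contact_force: [-0.3, 1.2, 0.2]
opening: 0.002
```

```bash
python3 -m inch '[[0.2,0,-0.6,0,0],[0,0,-0.6,0,0],[0,0,-0.5,0,0],[0,0,-0.4,0,0],[0,0,-0.3,0,0]]'
python3 -m inch '[[0,0,-0.3,0,0],[0,0,-0.3,0,0],[0,0,-0.3,0,0],[0,0,-0.3,0,0]]'
```

```text
clock: 2.8
tool_pos: [0.5038, 0.1082, 0.1973]
eef_rot: [0.12, 0.993, 0.0, -0.0]
contact_force: [-1.4, 0.2, 3.3]
opening: 0.003
clock: 3.2
tool_pos: [0.5045, 0.107, 0.1673]
eef_rot: [0.121, 0.993, 0.0, -0.0]
contact_force: [-0.4, 1.6, 3.3]
opening: 0.002
```

```bash
python3 - <<'E'
from h import *
snap('scene','scene1.png')
E
```

```text
(no output)
```

View pics/scene1.png

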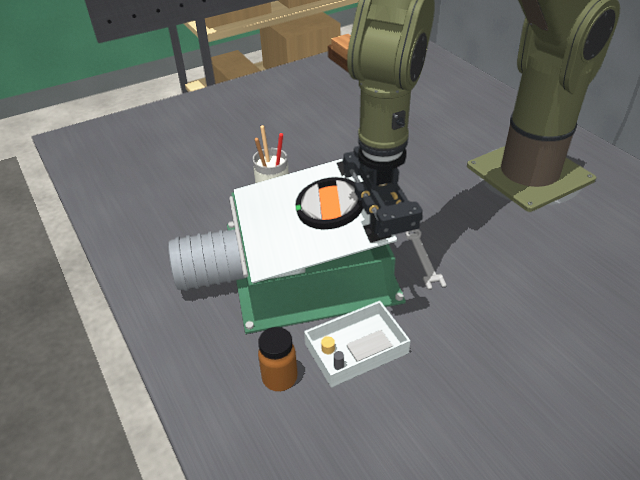

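The cover is following the fingertip down at about 3 N, with the gripper over the left pad near (385,225). I'll keep pushing.

```bash
python3 -m inch '[[0,0,-0.3,0,0],[0,0,-0.3,0,0],[0,0,-0.3,0,0],[0,0,-0.3,0,0]]'
python3 -m inch '[[-0.1,0,-0.1,0,0],[0,0,-0.1,0,0]]'

```

```text
clock: 3.65
tool_pos: [0.5043, 0.1068, 0.137]
eef_rot: [0.121, 0.993, -0.0, -0.0]
contact_force: [-1.7, 0.9, 3.1]
opening: 0.007
clock: 3.85
tool_pos: [0.503, 0.1068, 0.1327]
eef_rot: [0.121, 0.993, 0.0, 0.001]
contact_force: [1.1, 0.5, 3.0]
opening: 0.004
```

```bash
python3 -m inch '[[0,0,-0.08,0,0],[0,0,-0.06,0,0]]'; python3 -m inch '[[0,0,-0.06,0,0],[0,0,0,0,0]]'; python3 -m inch '[[0,0,-0.06,0,0],[0,0,0,0,0]]'

```

```text
clock: 4.05
tool_pos: [0.503, 0.1069, 0.1294]
eef_rot: [0.121, 0.993, 0.0, 0.001]
contact_force: [1.8, -0.6, 10.9]
opening: 0.004
clock: 4.25
tool_pos: [0.503, 0.1069, 0.1294]
eef_rot: [0.121, 0.993, 0.0, 0.001]
contact_force: [-1.1, -0.4, 16.1]
opening: 0.002
clock: 4.45
tool_pos: [0.503, 0.1069, 0.1292]
eef_rot: [0.121, 0.993, 0.0, 0.002]
contact_force: [-3.9, -1.4, 31.3]
opening: 0.004
```

It has reached a hard stop with the tip at 0.110 m, which matches the given shut height. I'm lifting and taking a closer look at the fastener, moving partly clear so the top camera sees it.

```bash
python3 -m inch '[[0,0,0.5,0,0],[0,0,1,0,20],[0,0,1,0,44],[-0.5,0,1,0,44],[-0.5,0,0.5,0,44]]'
python3 - <<'E'
from h import *
t=snap('top'); w=snap('wrist'); sc=snap('scene')
np.savez('pics/top1.npz',c=cloud(t),p=t['pixels']);np.savez('pics/scene2.npz',c=cloud(sc),p=sc['pixels'])
a=cv2.resize(t['pixels'][140:340,230:450],(440,400),interpolation=cv2.INTER_CUBIC); b=cv2.resize(w['pixels'],(360,270))
o=np.zeros((400,800,3),np.uint8); o[:,:440]=a; o[:270,440:]=b; cv2.imwrite('pics/m1.png',o[:,:,::-1])
for s in(t,sc):
    c=cloud(s); h=cv2.cvtColor(s['pixels'],cv2.COLOR_RGB2HSV)
    M=(h[...,0]<15)&(h[...,1]>150)&(h[...,2]>120)&(abs(c[...,2]-.114)<.008)&(abs(c[...,0]-.53)<.08)&(abs(c[...,1])<.08)
    q=c[M][:,:2]; k=q.mean(0); d=np.linalg.svd(q-k,full_matrices=False)[2][0]
    print(M.sum(),k.round(4),np.degrees(np.arctan2(d[1],d[0]))%180,c[M][:,2].mean(), cv2.minAreaRect((q*1000).astype(np.float32)))
    M=(s['pixels'].min(-1)>150)&(c[...,2]>.095)&(c[...,2]<.13)&(c[...,0]<.75); q=c[M]
    A=np.c_[q[:,:2],np.ones(len(q))]; print('plate',np.linalg.lstsq(A,q[:,2],rcond=None)[0].round(3), len(q))
E
```

```text
clock: 4.95
tool_pos: [0.477, 0.1067, 0.2277]
eef_rot: [0.121, 0.993, 0.0, 0.001]
contact_force: [-0.1, -0.8, -0.3]
opening: 0.344
872 [ 0.5301 -0.0032] 62.94914546185043 0.11356202392976335 ((529.7769165039062, -3.537322998046875), (102.83951568603516, 33.94130325317383), 62.875701904296875)
plate [-0.021  0.009  0.123] 13053
556 [ 0.5266 -0.0089] 63.394255072049496 0.11444671851504155 ((526.0196533203125, -9.97921371459961), (96.51510620117188, 33.542903900146484), 63.42427062988281)
plate [-0.024 -0.     0.126] 10963
```

View pics/m1.png

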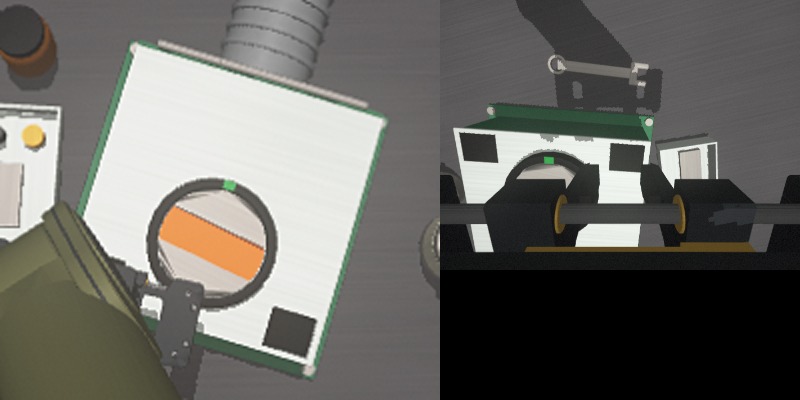

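The plate lies flush, as in the left image. Both cameras put the slot at about (0.530,-0.004), which matches the prediction, with its direction at 63°, so the fastener has turned about 10°. The tool's y axis is at 76°, so I'll turn -13° and move over the slot.

```bash
python3 -m inch '[[0.42,-0.89,0,-0.44,44],[0.42,-0.89,0,-0.44,44],[0.42,-0.89,0,-0.44,44],[0.42,-0.89,0,-0.44,44],[0.44,-0.87,0,-0.44,44]]'
python3 -m inch '[[0,0,-1,0,44],[0,0,-0.8,0,44],[0,0,0,0,44]]'
python3 - <<'E'
from h import *
s=r.get_state(); m=R.from_quat(s['eef_rot']).as_matrix(); print(s['tool_pos'],np.degrees(np.arctan2(m[1,1],m[0,1]))%180,s['q'],s['opening'])
w=snap('wrist'); sc=snap('scene')
a=cv2.resize(sc['pixels'][130:280,240:440],(400,300),interpolation=cv2.INTER_CUBIC); b=cv2.resize(w['pixels'],(400,300))
cv2.imwrite('pics/m2.png',np.hstack([a,b])[:,:,::-1])
E
```

```text
clock: 5.6
tool_pos: [0.5303, -0.0053, 0.2248]
eef_rot: [0.235, 0.972, -0.0, -0.001]
contact_force: [-0.3, 0.3, 0.7]
opening: 0.498
clock: 5.9
tool_pos: [0.5283, -0.0045, 0.1779]
eef_rot: [0.234, 0.972, -0.001, -0.003]
contact_force: [-0.0, 0.9, 0.2]
opening: 0.496
[ 0.52830891 -0.00453581  0.17790616] 62.92878032901899 [ 0.03301583  0.68653286 -0.18293372  1.92806552  0.22114013  0.55310987
  0.79938485] 0.49649978252896715
```

View pics/m2.png

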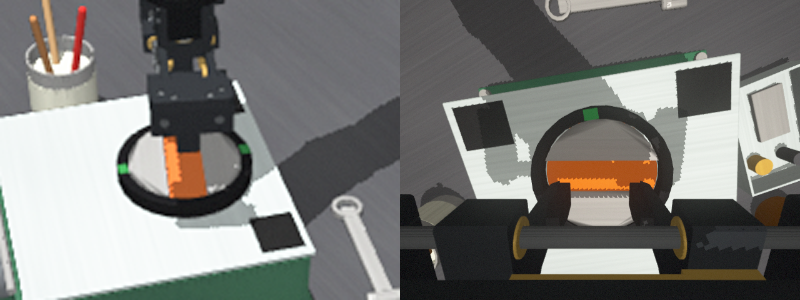

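Fingers are aligned with the slot and above it: in the wrist view the slot floor at (600,175) is parallel to the finger line. I'm descending about 40 mm, leaving the tips about 4 mm above the floor.

```bash
python3 -m inch '[[0.06,0,-0.5,0,44],[0,0,-0.5,0,44],[0,0,-0.4,0,44],[0,0,-0.2,0,44],[0,0,0,0,44]]'
python3 - <<'E'
from h import *
w=snap('wrist'); sc=snap('scene')
a=cv2.resize(sc['pixels'][130:280,240:440],(400,300),interpolation=cv2.INTER_CUBIC); b=cv2.resize(w['pixels'],(400,300))
cv2.imwrite('pics/m3.png',np.hstack([a,b])[:,:,::-1])
E
```

```text
clock: 6.5
tool_pos: [0.5311, -0.0039, 0.1404]
eef_rot: [0.234, 0.972, -0.0, -0.001]
contact_force: [0.1, -0.4, 0.2]
opening: 0.496
```

View pics/m3.png

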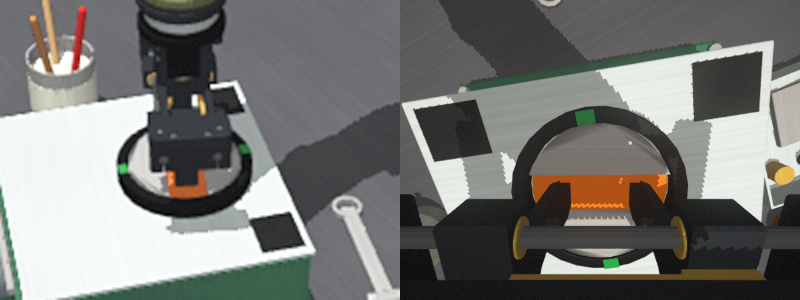

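The tips are inside the slot, about 7 mm deep with no contact force. I'll go 3 mm deeper and turn clockwise.

```bash
python3 -m inch '[[0,0,-0.12,-0.5,44],[0,0,0,-1,44],[0,0,0,-1,44],[0,0,0,-1,44],[0,0,0,-1,44]]'
python3 -m inch '[[0,0,0,-1,44],[0,0,0,-1,44],[0,0,0,-1,44]]'
python3 -c "
from plant import r; print(r.get_state()['moment'])"
```

```text
clock: 7.1
tool_pos: [0.5316, -0.0033, 0.1387]
eef_rot: [0.456, 0.89, 0.0, 0.0]
contact_force: [-0.2, 0.4, -1.1]
opening: 0.499
clock: 7.4
tool_pos: [0.5318, -0.0035, 0.1387]
eef_rot: [0.589, 0.808, 0.0, 0.0]
contact_force: [-0.4, 0.8, -1.3]
opening: 0.498
[0.02452965 0.05276531 0.15336714]
```

Mz is about 0.15 N m, so the fastener is turning. I'll continue to the stop.

```bash
python3 -m inch '[[0,0,0,-1,44],[0,0,0,-1,44],[0,0,0,-1,44],[0,0,0,-1,44],[0,0,0,-1,44]]'
python3 -c "
from plant import r; print(r.get_state()['moment'])"
python3 -m inch '[[0,0,0,-1,44],[0,0,0,-1,44]]'
python3 -c "
from plant import r; print(r.get_state()['moment'])"
```

```text
clock: 7.9
tool_pos: [0.5319, -0.004, 0.1387]
eef_rot: [0.779, 0.628, 0.0, 0.0]
contact_force: [-0.4, -0.7, -1.0]
opening: 0.498
[-0.27871865  0.07819577  0.14558686]
clock: 8.1
tool_pos: [0.5319, -0.0041, 0.1387]
eef_rot: [0.84, 0.543, 0.0, 0.0]
contact_force: [-0.3, -1.7, -0.9]
opening: 0.496
[-0.3670537   0.18145517  0.16643847]
```

```bash
python3 -m inch '[[0,0,0,-0.5,44],[0,0,0,-0.3,44]]'
python3 -c "
from plant import r; print(r.get_state()['moment'])"
python3 -m inch '[[0,0,0,-0.3,44],[0,0,0,-0.3,44]]'
python3 -c "
from plant import r; print(r.get_state()['moment'])"
python3 -m inch '[[0,0,0,-0.3,44],[0,0,0,0,44]]'
python3 - <<'E'
from h import *
print(r.get_state()['moment'])
w=snap('wrist'); sc=snap('scene')
a=cv2.resize(sc['pixels'][130:280,240:440],(400,300),interpolation=cv2.INTER_CUBIC); b=cv2.resize(w['pixels'],(400,300))
cv2.imwrite('pics/m4.png',np.hstack([a,b])[:,:,::-1])
E
```

```text
clock: 8.3
tool_pos: [0.5318, -0.0042, 0.1386]
eef_rot: [0.861, 0.508, 0.0, 0.0]
contact_force: [-0.3, -1.4, -0.7]
opening: 0.501
[-0.36883298  0.15274853  0.16158684]
clock: 8.5
tool_pos: [0.5318, -0.0042, 0.1386]
eef_rot: [0.877, 0.481, 0.0, 0.0]
contact_force: [-0.8, -2.9, 1.4]
opening: 0.502
[-0.53266633  0.24438024  0.9549664 ]
clock: 8.7
tool_pos: [0.5317, -0.0042, 0.1385]
eef_rot: [0.883, 0.47, -0.0, 0.001]
contact_force: [-1.3, -3.9, 4.6]
opening: 0.503
[-0.94400715  0.3818209   2.29590434]
```

View pics/m4.png

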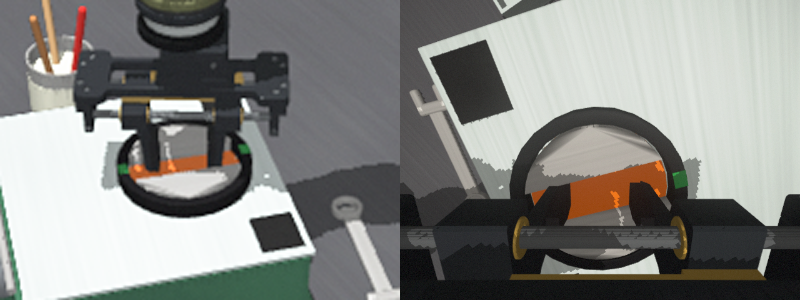

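The moment has risen to 2.3 N m, so it is at the stop, and the slot ends point at the green ticks at (125,170) and (243,150). I'll back off within the slack, lift straight out and verify.

```bash
python3 -m inch '[[0,0,0,1,44],[0,0,0,1,44],[0,0,0,0.6,44],[0,0,0,0,44]]'
python3 -c "
from plant import r; print(r.get_state()['moment'])"
python3 -m inch '[[0,0,0.4,0,44],[0,0,0.6,0,44],[0,0,1,0,44],[0,0,1,0,44],[0,0,1,0,44]]'
python3 -m inch '[[-0.8,0.5,0.5,0,44],[-1,1,0,0,44],[-1,1,0,0,44],[-1,1,0,0,44],[-1,1,0,0,44]]'
python3 -m inch '[[0,1,0,0,44],[0,1,0,0,44],[0,1,0,0,44],[0,1,0,0,44],[0,0,0,0,44]]'
python3 - <<'E'
from h import *
t=snap('top','top2.png')
c=cloud(t); h=cv2.cvtColor(t['pixels'],cv2.COLOR_RGB2HSV)
M=(h[...,0]<15)&(h[...,1]>150)&(h[...,2]>120)&(abs(c[...,0]-.53)<.08)&(abs(c[...,1])<.08)
q=c[M]; k=q.mean(0); d=np.linalg.svd((q-k)[:,:2],full_matrices=False)[2][0]
print(M.sum(),k.round(4),np.degrees(np.arctan2(d[1],d[0])))
E
```

```text
clock: 9.2
tool_pos: [0.5316, -0.0032, 0.1381]
eef_rot: [0.814, 0.581, 0.001, -0.001]
contact_force: [-0.0, 1.4, -0.2]
opening: 0.498
[-0.09004388  0.07844421  0.00172256]
clock: 9.7
tool_pos: [0.5315, -0.0035, 0.2398]
eef_rot: [0.813, 0.582, 0.0, -0.0]
contact_force: [0.1, -0.3, 0.4]
opening: 0.497
clock: 10.2
tool_pos: [0.4106, 0.1098, 0.2514]
eef_rot: [0.814, 0.582, 0.001, -0.0]
contact_force: [-0.3, 1.1, 0.5]
opening: 0.499
clock: 10.7
tool_pos: [0.4114, 0.2128, 0.2511]
eef_rot: [0.812, 0.584, 0.001, -0.001]
contact_force: [0.6, -0.0, 0.4]
opening: 0.497
900 [ 0.5295 -0.0031  0.117 ] 161.71388652541935
```

View pics/top2.png

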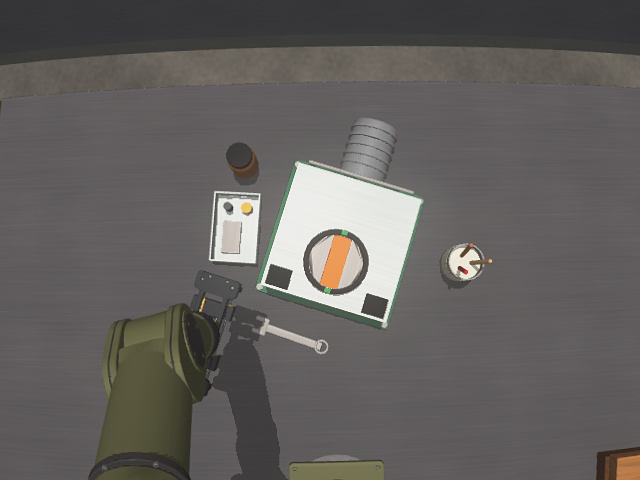

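The slot now lies at -18.3° against a housing yaw of about -17.6°, and its ends are at the ticks (345,233) and (328,291). The cover is flat and shut, and the bystanders are where they were. The arm is clear, so I'm handing the job in.

```bash
python3 -c "
from plant import r; print(r.finish_job())"
```

```text
the job is handed in; nothing more can be done
None
```

The cover is shut and the fastener is turned clockwise to its stop, so by my checks the cover is locked. I handed the job in just after 10.7 s; it returned no verdict.

- **Cover:** I pushed it down on the left pad with closed fingertips. It stopped hard at a fingertip height of 110 mm with about 31 N.
- **Fastener:** I then set both fingertips about 9 mm deep in the slot and turned. The moment stayed near 0.15 N m, then rose to about 2.3 N m at the stop.
- **Final picture:** The slot measured -18.3°, against about -17.6° for the housing, and its ends are at the green ticks. The tin, tray, jar and spanner look unmoved, and the arm is touching nothing.

**Disagreements:**
- A rough plane fit of the shut cover showed about 0.02 rad of tilt. I put that down to the raised fastener being included in the fit, and trusted the hard stop and the tongue passing under the lip instead.
- The two cameras differed by about 7 mm on the slot centre, because the arm was partly in view; I used the top camera's figure.

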